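# Fit the tension spring of a shaker's bottle clamp

### The job

Fit the loose tension spring to the bottle clamp on the bench shaker: put the spring's hook sideways right through the hole in the upright ear of the swing arm, stretch the spring along the front of the platform and drop its ring eye over the anchor post so that it sits round the post's narrow waist, under the head. The spring must stay stretched by itself and pull the arm's padded jaw firmly against the bottle, which is to be left standing upright in its cradle; leave the tape, the small box and the wash bottle where they are.

Things in the scene. Friction and masses are not known exactly. Their poses are not given: they have to be found in the camera images.
- spring: loose steel tension spring, 168 mm long, 0.15 kg, flat on the worktop left of the shaker; it only lengthens, never bends. Origin: centre of the underside of the square block at its eye end (18 mm along x, 32 mm along y, 18 mm high: grip it here along x). y runs along the spring to the eye, x is where the hook's leg points, z up. Behind it (-y): 60 mm of 17 mm coil, a second block, the hook
- spring_grip (a point): centre of the eye-end block of the spring, on the spring's axis, 9 mm above the underside; same axes as spring. Keep clear of the fixed wooden stand behind it, 262 mm high, which takes up world x 0.65 to 0.85, y 0.19 to 0.37 m
- spring_eye (a point): centre of the flat ring eye, on the spring's axis, 33 mm from the block's centre along +y; the ring lies in the body's x-y plane, opening 20 mm, wire 6 mm thick, 32 mm across
- hook_bend (a point): the corner of the hook, where the straight shank on the spring's axis turns 90 degrees into the leg: 116 mm from the block's centre along -y when the spring is relaxed (116 mm plus the stretch otherwise); the shank between it and the second block is 20 mm long, 6 mm thick
- hook_tip (a point): the rounded tip of the hook's straight leg, 23 mm from hook_bend along +x of the spring; the leg is 6 mm thick
- spring_stretch (a joint): how much the spring is lengthened, m: 0 relaxed and at most 0.07. It starts to lengthen at a pull of 3.6 N and takes 180 N/m more (about 9 N at 30 mm)
- shaker: slim bench shaker, fixed: white housing 262 x 318 mm, aluminium platform 224 x 312 mm, its top 48 mm above the worktop. Origin on the worktop under the platform's centre; x away from the robot, y left along the long side; key panel at the front (-x). In this frame, mm: arm pivot x -10, y -60; anchor post x -80, y 128; seated bottle's axis x 75, y -98, in an upright vee cradle open to +y
- post_waist (a point): middle of the waist of the anchor post, 30 mm above the platform: steel post near the front left corner, boss 18 mm in diameter up to 22 mm above the platform, waist 9 mm in diameter from 23 to 37 mm, round-topped head 13 mm in diameter up to 47 mm. Its axis is vertical
- swing_arm (a joint): angle of the grey swing arm about its vertical pivot, rad: about 0 when the jaw rests on the seated bottle, positive when open (ear swung towards -y, jaw away from the bottle), range -0.15 to 0.5; it turns easily (about 1 N at the ear) and stays where it is left
- ear_hole (a point): centre of the 14 mm level hole in the arm's upright ear, on the ear's outer (front) face, 30 mm above the platform, 67.5 mm from the pivot. The ear is a plate 5 mm thick, 30 mm wide, 36 mm high. Axes turn with the arm: x along the hole from the outer face inwards to the pivot (the shaker's x at arm angle 0; the outer face looks to -x), z up
- pivot_axis (a point): on the axis of the arm's pivot, at the height of the hole
- jaw: the padded jaw plate, swivelling by 0.12 rad at the far end of the swing arm, 30 mm wide, 44 mm high, 85 mm from the pivot; it presses the bottle towards the shaker's -y into the cradle. Origin at the lower edge of the jaw
- bottle: amber screw-cap bottle, 56 mm in diameter, 120 mm high, standing loose in the cradle on the platform. Origin: centre of its underside, z up
- tape: roll of adhesive tape lying on the worktop to the right of the shaker, 96 mm across, 25 mm high; leave alone. Origin: centre of the underside
- box: small white box with an orange lid, 100 x 68 x 28 mm, on the worktop far left; leave alone. Origin: centre of the underside
- wash_bottle: white wash bottle with a bent spout, 168 mm high, on the worktop to the right of the shaker; leave alone. Origin: centre of the underside
There are look-alikes about, which are no part of the job. What is shaped like the bottle but pink or purple is not meant.

How it is judged:
By the outcome, as a careful person would: the job done as asked, in the order asked, and still so for the second after the job is handed in, with the robot touching nothing.
It also fails if it takes over 54 s, if anything falls off the work surface, if the arm or the gripper's body presses on something with over 40 N, if the wrist force passes 120 N, or if a joint passes its speed limit or range.

### The arm

A 6-joint arm with a two-finger parallel gripper is mounted at the origin on a cart in front of the work surface, level with it; the furniture and walls round the work are solid. World frame = base frame: x ahead of the robot, y to its left, z up, the work surface at z = 0. Lengths are in mm, angles in rad, forces in N, time in s.
With the tool pointing down it reaches from about 300 to 1000 mm from the base axis. Payload 5.1 kg.
Tool frame: the origin (TCP) lies midway between the tips of the shut fingers; the grasp point (between the pads) lies 19 mm behind it; z points along the fingers, y is the line along which they close (so a half turn about z gives the same grasp; the last joint's range is limited). The gripper opens to 95 mm and grips with 3 to 60 N. Pads are 20 mm wide; open, the fingers measure 119 mm over their backs; the gripper's body (75 mm by 180 mm) begins 59 mm behind the grasp point.
Start: joints at [1.245, 0.124, 1.65, -0, 1.367, -0.083], TCP at [156.296, 630.917, 188.956] pointing down, gripper open.
Joint ranges: [-2.61, 2.61], [-1.02, 2.33], [0.03, 2.71], [-1.35, 4.49], [0.32, 2.68], [-2.91, 2.91]. Speed limits (rad/s): [2.57, 2.57, 3.14, 3.14, 3.14, 3.14].

### API

Orientations are given as a rotation vector (axis times angle).
In Python, from workcell import robot, imaging gives the robot as it stands. The module is installed in compiled form; this text tells all that it offers.
- The arm moves only by the tool move_arm, never from a script. Its argument "steps" is a list of rows, each a list of 3 entries, a list of its own where there are three numbers: the closure, from 0 (fully open) to 1 (shut), then the shift along the tool's x, y, z normalised to -1 to 1, where 1 is 0.25 m, then the turn about the tool's z normalised to -1 to 1, where 1 is pi rad. A call has exactly 5 rows; each row shifts and turns the commanded pose from where the row before left it, along the tool's axes as they then stand; what a row does not reach is not made up. A row lasts 1/10 s, in which the tool goes at most 50 mm and 8.59 degrees, less where a joint would pass 70% of its speed; a pose out of reach is approached as far as the arm can. A call with a number of a shift or a turn outside -1 to 1 is refused whole. A call with a gripper value outside its range is refused whole. The fingers move at their own pace and stop on an object; the grip force is fixed at half the most. Time passes only in rows, so rows that do not move let the fingers close, or fill a call up. It gives the time, the measured TCP pose, the force, the opening and the grip force at its end, in the units of the state.
- robot.observe(): the state, without advancing time (a new reading comes with each control period).
- imaging.capture(name): name is "scene" or "side" or "wrist"; returns the picture (420x560x3 uint8, red, green, blue); there is no depth.
- imaging.camera_info(name): a dict with "mtx" (3x3 intrinsics, pixels), "R" (3x3) and "t" (3): a world point X has camera coordinates R X + t; the wrist camera has in their place "mount" (4x4, takes a point from camera to tool coordinates, whose origin is the TCP and whose axes are the flange's). Camera axes: x right, y down, z forward; pixel columns grow to the right and rows downward; lengths in mm; the calibration is good to about 2 mm. A picture is of the moment at which its call begins: read the wrist's pose just before it. camera_info takes no time and is no camera call.
- robot.close_job(): hands the job in; it is judged then, once.
Trained networks look in the newest picture that a camera, given by its name, has taken for a name from the list of things; names that differ only in an ending like _2 or _b are one class to them, and where a whole thing is asked for, a point or a joint stands for the part that bears it (a point fixed in the world has none). Each returns a list of dicts, best first, with "confidence" (0 to 1); they miss things now and then, are a little off and sometimes report something else, mostly with a low value. They report only what shows in the picture. A call takes as long as a camera call. They do not tell look-alikes from the thing itself.
- imaging.spot_in(camera, query): "centre" ([row, column] in pixels, amid what is visible of it).
- imaging.regions_of(camera, query): "region" (420x560 bool, what is visible of it) and "centre" ([row, column] in pixels, amid what is visible of it).
The state is a dict: "time_s": time; "joint_pos": joint angles; "joint_velocities": joint speeds; "joint_efforts": joint torques, N m; "eef_pos": TCP position; "tool_rot": TCP orientation; "contact_force": force on the tool from outside, world axes, zero at the start; "ft_torque": the same for the moment, N m; "finger_gap": finger opening in mm; "grasp_force": force on a finger pad.
Only numpy, scipy, OpenCV 4.12 (cv2) and the standard library are available. Lean on these libraries where they do the work, as an engineer would, in place of code of your own. Each camera call takes 0.05 s, during which the arm holds its last target. There are 200 camera calls.

## Working session

There is one attempt and no reset: what is moved stays moved. The work goes in short steps, Python scripts to look and compute and a tool call to move; the robot and the scene stay as the last step left them, time stands still between calls to the robot, and variables do not carry over. Pictures are saved under pics/ and viewed, at most 12 in all, crops included, and the job is handed in when it is done.

Besides the shell and the picture viewer there is one more tool, called after "Request:" as a command line: name --argument value ..., lists and objects as JSON in quotes. move_arm: Moves the arm, as the interface text tells. Scaled input: -1 to 1 covers 0.25 m each way for a shift and pi rad each way for a turn. Its arguments: {"type":"object","properties":{"steps":{"type":"array"}},"required":["steps"]}

```bash
mkdir -p pics; cat > h.py <<'E'
import numpy as np, cv2
from scipy.spatial.transform import Rotation as Rn
from workcell import robot, imaging
def cam(name):
    c=imaging.camera_info(name); K=np.array(c["mtx"],float)
    if name=="wrist":
        s=robot.observe(); M=np.array(c["mount"],float)
        T=np.eye(4); T[:3,:3]=Rn.from_rotvec(s["tool_rot"]).as_matrix(); T[:3,3]=s["eef_pos"]
        W=np.linalg.inv(T@M); return K,W[:3,:3],W[:3,3]
    return K,np.array(c["R"],float),np.array(c["t"],float).ravel()
def ray(c,rc):
    K,R,t=c; d=R.T@np.linalg.solve(K,[rc[1],rc[0],1.]); return -R.T@t,d
def onz(c,rc,z):
    o,d=ray(c,rc); return o+d*(z-o[2])/d[2]
def tri(obs):
    A=np.zeros((3,3));b=np.zeros(3);L=[]
    for c,rc in obs:
        o,d=ray(c,rc); d=d/np.linalg.norm(d);P=np.eye(3)-np.outer(d,d);A+=P;b+=P@o;L.append((o,d))
    X=np.linalg.solve(A,b); return X,[np.linalg.norm(np.cross(X-o,d)) for o,d in L]
def proj(c,X):
    K,R,t=c; p=K@(R@np.asarray(X,float)+t); return np.array([p[1]/p[2],p[0]/p[2]])
def save(name,img): cv2.imwrite("pics/"+name+".png",cv2.cvtColor(img,cv2.COLOR_RGB2BGR))
E
python3 - <<'E'
from h import *
for n in ["scene","side","wrist"]:
    c=cam(n); im=imaging.capture(n); save(n+"0",im)
    print(n,"campos",(-c[1].T@c[2]).round(),c[0][0,0], "fwd",c[1][2].round(2))
    if n!="wrist":
        for q in ["spring","spring_eye","hook_tip","hook_bend","spring_grip","post_waist","ear_hole","bottle","shaker","jaw","swing_arm"]:
            print(q,[(np.round(r["centre"]).tolist(),round(r["confidence"],2)) for r in imaging.spot_in(n,q)][:3])
s=robot.observe(); print(s)
a=cv2.imread("pics/scene0.png");b=cv2.imread("pics/side0.png")
print(imaging.camera_info("wrist")["mount"])
E
```

```text
scene campos [1219.  585. 1341.] 448.31074718794304 fwd [-0.4  -0.37 -0.84]
spring [([246.0, 374.0], 0.71), ([240.0, 364.0], 0.42)]
spring_eye [([246.0, 376.0], 0.78), ([190.0, 266.0], 0.46)]
hook_tip [([243.0, 362.0], 0.58), ([127.0, 235.0], 0.3)]
hook_bend []
spring_grip [([247.0, 376.0], 0.48)]
post_waist [([202.0, 280.0], 0.93), ([193.0, 262.0], 0.54)]
ear_hole []
bottle [([223.0, 215.0], 0.96), ([195.0, 241.0], 0.85), ([166.0, 224.0], 0.74)]
shaker [([201.0, 282.0], 0.67), ([190.0, 264.0], 0.31)]
jaw [([202.0, 256.0], 0.38)]
swing_arm [([192.0, 266.0], 0.87), ([149.0, 197.0], 0.67)]
side campos [ 644. 1108. 1236.] 535.2575032724856 fwd [-0.02 -0.67 -0.74]
spring [([301.0, 335.0], 0.59), ([183.0, 260.0], 0.19), ([117.0, 264.0], 0.16)]
spring_eye [([296.0, 336.0], 0.69)]
hook_tip [([281.0, 324.0], 0.39)]
hook_bend [([174.0, 276.0], 0.31)]
spring_grip [([301.0, 339.0], 0.54)]
post_waist [([199.0, 291.0], 0.57)]
ear_hole [([178.0, 276.0], 0.63)]
bottle [([137.0, 274.0], 0.89), ([163.0, 252.0], 0.81), ([171.0, 218.0], 0.74)]
shaker [([200.0, 294.0], 0.93)]
jaw [([162.0, 252.0], 0.53)
[... 410 characters left out ...]
: array([ 3.52038378e-04, -4.17584395e+01, -3.60222459e+01,  7.76220392e-02,
        4.27492743e-02,  1.06995262e-05]), 'eef_pos': array([156.31860971, 630.90903588, 188.97621271]), 'tool_rot': array([-3.80463290e-01, -3.11846823e+00, -3.79677209e-05]), 'contact_force': array([-0.41003145,  0.88588329,  0.3124539 ]), 'ft_torque': array([-0.03442155,  0.0294931 , -0.00040431]), 'grasp_force': 0.0, 'finger_gap': 95.1829343456245}
[[-3.32442117e-04 -9.60522233e-01 -2.78203035e-01  7.84060500e+01]
 [ 9.99999940e-01 -2.93342076e-04 -1.82170949e-04  4.73562829e-01]
 [ 9.33705908e-05 -2.78203079e-01  9.60522274e-01 -1.96076904e+02]
 [ 0.00000000e+00  0.00000000e+00  0.00000000e+00  1.00000000e+00]]
```

View pics/scene0.png

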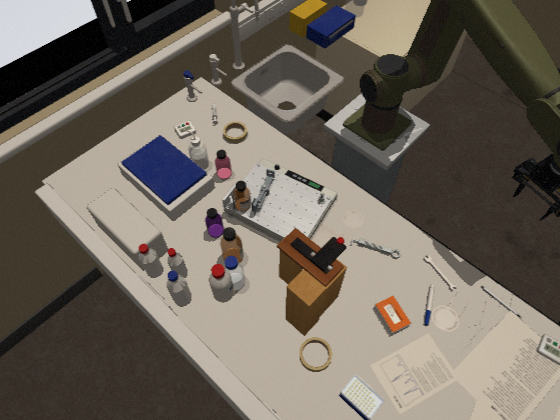

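View pics/side0.png

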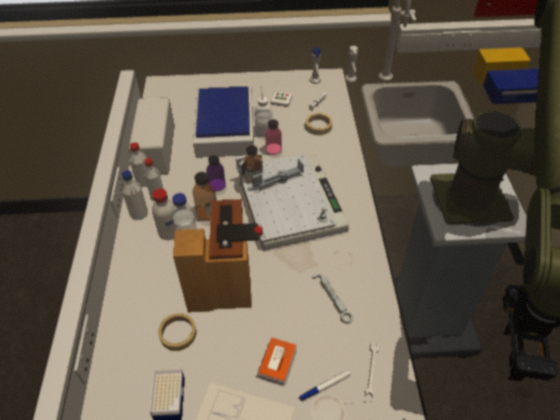

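Scene view: the spring lies at about (247,376), eye end (254,396), hook end (241,355). The shaker is at (200,280), with the post at (198,321). The amber bottle in the cradle is at (195,241).

Look-alikes:
- Spring: wrenches at (272,438) and (302,500), and a small piece at (117,214).
- Bottle: the second amber bottle (243,231), pink (163,223) and purple (222,214).

The side view agrees, with the spring at (301,335).

```bash
python3 - <<'E'
from h import *
S=cam("scene");D=cam("side")
for n,a,b,z in [("eye",(254,396),(317,347),9),("hook",(241,355),(278,318),9),("mid",(247,376),(299,335),9),("post",(198,321),(214,322),85),("bottlecap",(185,241),(151,251),165),
  ("shaker",(201,282),(200,294),48)]:
    print(n,onz(S,a,z).round(),onz(D,b,z).round(),tri([(S,a),(D,b)])[0].round(), "base",np.round(0))
a=cv2.imread("pics/scene0.png")[140:270,200:420];b=cv2.imread("pics/side0.png")[130:330,200:370]
a=cv2.resize(a,None,fx=3,fy=3,interpolation=cv2.INTER_CUBIC)
cv2.imwrite("pics/cropa.png",a)
b=cv2.imread("pics/wrist0.png"); 
E
```

```text
eye [444. 404.   9.] [441. 401.   9.] [443. 402.   9.] base 0
hook [499. 274.   9.] [504. 276.   9.] [503. 276.  13.] base 0
mid [469. 339.   9.] [466. 345.   9.] [464. 338.  -2.] base 0
post [487. 105.  85.] [478. 110.  85.] [477.  98.  70.] base 0
bottlecap [672. -87. 165.] [673. -82. 165.] [672. -87. 162.] base 0
shaker [568.  -0.  48.] [551.  16.  48.] [549. -18.  10.] base 0
```

View pics/cropa.png

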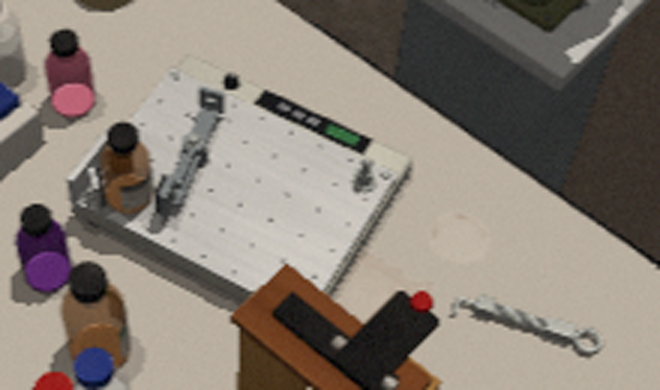

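The close crop confirms the spring: eye at the right end (crop 588,342), hook at the left (455,308), with coil between. The amber bottle sits in the cradle at (128,165). The swing arm's ear is at (210,98) and the post at (365,175). Next I'll bring the wrist camera over the spring.

```bash
cat >> h.py <<'E'
def plan(target,yaw,n,closure=0,start=None):
    """rows to bring TCP to target with tool-y at world angle yaw (deg); prints rows, normalised"""
    s=robot.observe(); R=Rn.from_rotvec(s["tool_rot"]).as_matrix()
    p=np.array(s["eef_pos"]); a=np.arctan2(R[1,1],R[0,1])
    if start: p=np.array(start[0],float); a=np.radians(start[1])
    dy=(np.radians(yaw)-a+np.pi)%(2*np.pi)-np.pi; dp=(np.array(target,float)-p)/n
    print("start",p.round(1),"yaw",np.degrees(a).round(1),"tilt",R[2,2].round(4),"t",s["time_s"])
    out=[]
    for i in range(n):
        b=a+dy*i/n; y=np.array([np.cos(b),np.sin(b)]); x=np.array([-y[1],y[0]])
        out.append([closure,[round(float(dp[:2]@x)/250,3),round(float(dp[:2]@y)/250,3),round(float(-dp[2])/250,3)],round(float(-dy/n/np.pi),4)])
    print(str(out))
E
python3 -c "
from h import *
plan((450,385,150),25.5,10)"
```

```text
start [156.3 630.9 189. ] yaw 76.1 tilt -1.0 t 1.25
[[0, [-0.138, -0.067, 0.016], 0.0281], [0, [-0.143, -0.055, 0.016], 0.0281], [0, [-0.147, -0.042, 0.016], 0.0281], [0, [-0.15, -0.029, 0.016], 0.0281], [0, [-0.152, -0.015, 0.016], 0.0281], [0, [-0.153, -0.002, 0.016], 0.0281], [0, [-0.153, 0.012, 0.016], 0.0281], [0, [-0.151, 0.025, 0.016], 0.0281], [0, [-0.148, 0.038, 0.016], 0.0281], [0, [-0.144, 0.051, 0.016], 0.0281]]
```

Request:
move_arm --steps '[[0, [-0.138, -0.067, 0.016], 0.028], [0, [-0.143, -0.055, 0.016], 0.028], [0, [-0.147, -0.042, 0.016], 0.028], [0, [-0.15, -0.029, 0.016], 0.028], [0, [-0.152, -0.015, 0.016], 0.028]]'

```text
time_s: 1.75
eef_pos: [304.0, 507.3, 169.0]
tool_rot: [1.056, 2.958, 0.001]
contact_force: [-0.1, -0.3, 0.5]
finger_gap: 95.1
grasp_force: 0.0
```

Request:
move_arm --steps '[[0, [-0.153, -0.002, 0.016], 0.028], [0, [-0.153, 0.012, 0.016], 0.028], [0, [-0.151, 0.025, 0.016], 0.028], [0, [-0.148, 0.038, 0.016], 0.028], [0, [-0.144, 0.051, 0.016], 0.028]]'

```text
time_s: 2.25
eef_pos: [451.2, 384.8, 149.0]
tool_rot: [1.677, 2.656, 0.001]
contact_force: [0.1, -0.6, 0.0]
finger_gap: 95.2
grasp_force: 0.0
```

```bash
python3 - <<'E'
from h import *
c=cam("wrist"); im=imaging.capture("wrist"); save("w1",im)
s=robot.observe(); print(s["eef_pos"],s["time_s"],s["joint_velocities"].round(3))
for q in ["spring","spring_eye","hook_tip","hook_bend","spring_grip","post_waist"]:
    print(q,[(np.round(r["centre"],1).tolist(),round(r["confidence"],2),onz(c,r["centre"],9).round(1)) for r in imaging.spot_in("wrist",q)][:3])
E
```

```text
[454.77363717 381.20184278 148.2404461 ] 2.3 [ 0.06  -0.013  0.015  0.04   0.028 -0.046]
spring [([240.5, 274.5], 0.84, array([464.5, 348.3,   9. ]))]
spring_eye [([241.1, 275.9], 0.94, array([466. , 348.3,   9. ]))]
hook_tip [([305.1, 270.3], 0.91, array([490.3, 283.8,   9. ]))]
hook_bend [([301.4, 269.2], 0.78, array([487.5, 287.1,   9. ]))]
spring_grip [([238.3, 272.9], 0.76, array([462.2, 349.7,   9. ])), ([303.7, 274.1], 0.6, array([493.1, 286.9,   9. ]))]
post_waist [([238.1, 273.8], 0.7, array([462.9, 350.2,   9. ]))]
```

View pics/w1.png

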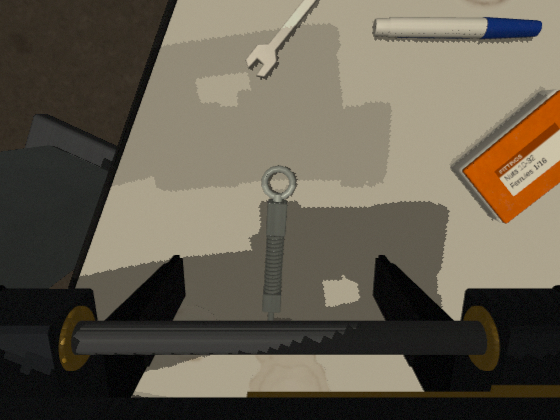

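Wrist view: the eye is at (183,279), the gripping block at (217,276) and the second block at (303,272). The hook is hidden behind the gripper bar. I'll repeat the picture with the arm settled and fit it by segmentation.

```bash
python3 - <<'E'
from h import *
imaging.capture("wrist"); imaging.capture("wrist"); c=cam("wrist"); im=imaging.capture("wrist"); save("w2",im)
s=robot.observe(); print(s["eef_pos"],s["time_s"],s["joint_velocities"].round(3))
r=imaging.regions_of("wrist","spring"); m=r[0]["region"]; print(r[0]["confidence"],m.sum())
# rows profile: centre & width
for y in range(0,420,6):
    xs=np.where(m[y])[0]
    if len(xs): print(y,xs.min(),xs.max(),len(xs),onz(c,(y,(xs.min()+xs.max())/2),9).round(1)[:2])
E
```

```text
[449.32255019 386.69515862 149.15904339] 2.75 [-0.003  0.     0.001 -0.001 -0.     0.   ]
0.61 2735
174 266 291 26 [438.4 409.9]
180 263 295 15 [441.2 405.1]
186 262 296 15 [443.6 400.1]
192 264 294 16 [446.1 395. ]
198 269 290 22 [449.  390.1]
204 268 286 19 [449.3 383.9]
210 267 286 20 [451.4 378.5]
216 268 286 19 [454.4 373.4]
222 268 286 19 [457.  368.1]
228 267 286 20 [459.1 362.5]
234 266 285 20 [460.9 356.7]
240 267 284 18 [463.5 351.2]
246 267 283 17 [465.7 345.5]
252 266 283 18 [468.  339.7]
258 266 283 18 [470.7 334. ]
264 266 283 18 [473.4 328.3]
270 264 282 19 [474.8 322. ]
276 265 282 18 [478.  316.4]
282 265 282 18 [480.8 310.5]
288 265 281 17 [483.2 304.4]
294 264 281 18 [485.6 298.2]
300 263 280 18 [487.6 291.7]
306 263 280 18 [490.5 285.6]
312 263 279 17 [493.  279.2]
318 268 273 6 [495.5 272.7]
```

```bash
python3 -c "
from h import *
plan((455,371.5,40),22.3,5)
plan((455,371.5,3),22.3,5,start=((455,371.5,40),22.3))"
```

```text
start [449.4 386.6 149.1] yaw 25.8 tilt -1.0 t 2.8
[[0, [-0.013, -0.001, 0.087], 0.0039], [0, [-0.013, -0.001, 0.087], 0.0039], [0, [-0.013, -0.001, 0.087], 0.0039], [0, [-0.013, -0.001, 0.087], 0.0039], [0, [-0.013, -0.001, 0.087], 0.0039]]
start [455.  371.5  40. ] yaw 22.3 tilt -1.0 t 2.8
[[0, [0.0, 0.0, 0.03], -0.0], [0, [0.0, 0.0, 0.03], -0.0], [0, [0.0, 0.0, 0.03], -0.0], [0, [0.0, 0.0, 0.03], -0.0], [0, [0.0, 0.0, 0.03], -0.0]]
```

Request:
move_arm --steps '[[0, [-0.013, -0.001, 0.087], 0.004], [0, [-0.013, -0.001, 0.087], 0.004], [0, [-0.013, -0.001, 0.087], 0.004], [0, [-0.013, -0.001, 0.087], 0.004], [0, [-0.013, -0.001, 0.087], 0.004]]'

```text
time_s: 3.3
eef_pos: [455.3, 370.9, 39.6]
tool_rot: [1.754, 2.606, 0.001]
contact_force: [-0.0, -0.4, -0.3]
finger_gap: 94.9
grasp_force: 0.0
```

Request:
move_arm --steps '[[0, [0, 0, 0.04], 0], [0, [0, 0, 0.04], 0], [0, [0, 0, 0.036], 0], [0, [0, 0, 0.02], 0], [0, [0, 0, 0.01], 0]]'

```text
time_s: 3.8
eef_pos: [455.6, 370.8, 3.6]
tool_rot: [1.754, 2.606, 0.0]
contact_force: [0.5, -0.5, -0.2]
finger_gap: 95.1
grasp_force: 0.0
```

```bash
python3 - <<'E'
from h import *
imaging.capture("wrist"); c=cam("wrist"); im=imaging.capture("wrist"); save("w3",im)
plan((455,371.5,3),22.3,5)
print(robot.observe()["contact_force"])
r=imaging.regions_of("wrist","spring")
for q in r[:1]:
  m=q["region"]
  for y in range(0,420,10):
    xs=np.where(m[y])[0]
    if len(xs): print(y,xs.min(),xs.max(),len(xs),onz(c,(y,(xs.min()+xs.max())/2),9).round(1)[:2])
E
```

```text
start [455.7 370.7   3.8] yaw 22.1 tilt -1.0 t 3.9
[[0, [0.001, -0.0, 0.001], -0.0002], [0, [0.001, -0.0, 0.001], -0.0002], [0, [0.001, -0.0, 0.001], -0.0002], [0, [0.001, -0.0, 0.001], -0.0002], [0, [0.001, -0.0, 0.001], -0.0002]]
[-0.67765481  0.15341054 -0.30075705]
180 262 294 33 [438.4 412.9]
190 253 304 29 [440.7 408.1]
200 249 307 22 [442.4 403. ]
210 249 307 24 [444.5 397.9]
220 254 303 31 [446.8 392.9]
230 265 293 29 [449.2 387.8]
240 262 295 34 [451.1 382.4]
250 262 295 34 [453.3 377. ]
260 262 295 34 [455.5 371.5]
270 262 294 33 [457.5 365.8]
280 262 294 33 [459.8 360.2]
290 262 294 33 [462.1 354.4]
300 264 293 30 [464.7 348.7]
310 264 292 29 [466.9 342.7]
320 265 291 27 [469.3 336.6]
360 265 292 28 [479.8 311.5]
370 265 292 28 [482.5 304.9]
380 264 293 30 [485.2 298.2]
390 264 293 30 [488.  291.4]
```

Request:
move_arm --steps '[[1, [0.003, 0, 0.003], 0], [1, [0, 0, 0], 0], [1, [0, 0, 0], 0], [1, [0, 0, 0], 0], [1, [0, 0, 0], 0]]'

```text
time_s: 4.45
eef_pos: [455.3, 371.3, 3.0]
tool_rot: [-1.755, -2.606, -0.0]
contact_force: [-0.2, 0.3, 0.7]
finger_gap: 60.1
grasp_force: 0.0
```

Request:
move_arm --steps '[[1, [0, 0, 0], 0], [1, [0, 0, 0], 0], [1, [0, 0, 0], 0], [1, [0, 0, -0.03], 0], [1, [0, 0, -0.1], 0]]'

```text
time_s: 4.95
eef_pos: [453.2, 369.8, 33.2]
tool_rot: [-1.753, -2.604, 0.009]
contact_force: [-0.3, -0.3, 0.5]
finger_gap: 20.5
grasp_force: 0.0
```

The fingers were slower than I allowed, so the lift came before they had gripped. I'll reopen, go back down and close for longer.

Request:
move_arm --steps '[[0.4, [0, 0, 0], 0], [0.4, [0, 0, 0], 0], [0.4, [0, 0, 0], 0], [0.4, [0, 0, 0], 0], [0.4, [0, 0, 0], 0]]'

```text
time_s: 5.45
eef_pos: [454.7, 370.9, 34.4]
tool_rot: [-1.754, -2.605, 0.002]
contact_force: [-0.5, 0.2, -0.5]
finger_gap: 54.1
grasp_force: 0.0
```

```bash
python3 - <<'E'
from h import *
imaging.capture("wrist"); c=cam("wrist"); im=imaging.capture("wrist"); save("w4",im)
s=robot.observe(); print(s["finger_gap"])
plan((455.4,371.4,3),22.1,5)
r=imaging.regions_of("wrist","spring")
for q in r[:1]:
  m=q["region"]
  for y in range(0,420,15):
    xs=np.where(m[y])[0]
    if len(xs): print(y,xs.min(),xs.max(),len(xs),onz(c,(y,(xs.min()+xs.max())/2),9).round(1)[:2])
E
```

```text
56.24758973652389
start [455.  371.   34.8] yaw 22.1 tilt -1.0 t 5.55
[[0, [0.0, 0.0, 0.025], -0.0], [0, [0.0, 0.0, 0.025], -0.0], [0, [0.0, 0.0, 0.025], -0.0], [0, [0.0, 0.0, 0.025], -0.0], [0, [0.0, 0.0, 0.025], -0.0]]
180 257 302 30 [440.5 408.4]
195 254 305 22 [444.  399.8]
210 260 297 38 [447.  390.8]
225 265 293 29 [451.  381.9]
240 265 293 29 [454.7 372.7]
255 264 294 31 [458.5 363.2]
270 266 292 27 [462.4 353.6]
285 267 292 26 [466.8 343.8]
300 267 291 25 [470.6 333.5]
315 267 291 25 [474.8 323.1]
360 265 292 28 [487.8 290.1]
375 266 292 27 [492.8 278.7]
390 276 283 8 [498.  266.9]
```

Spring unmoved. Back down and close.

Request:
move_arm --steps '[[0.4, [0, 0, 0.04], 0], [0.4, [0, 0, 0.04], 0], [0.5, [0, 0, 0.03], 0], [0.6, [0, 0, 0.015], 0], [0.8, [0, 0, 0.003], 0]]'

```text
time_s: 6.1
eef_pos: [454.7, 370.8, 2.3]
tool_rot: [-1.754, -2.605, 0.003]
contact_force: [0.5, 0.7, 0.3]
finger_gap: 38.5
grasp_force: 0.0
```

Request:
move_arm --steps '[[1, [0, 0, 0], 0], [1, [0, 0, 0], 0], [1, [0, 0, 0], 0], [1, [0, 0, 0], 0], [1, [0, 0, 0], 0]]'

```text
time_s: 6.6
eef_pos: [455.4, 371.3, 3.7]
tool_rot: [1.755, 2.606, 0.001]
contact_force: [-0.3, 0.3, 0.4]
finger_gap: 1.7
grasp_force: 0.0
```

Request:
move_arm --steps '[[1, [0, 0, 0], 0], [1, [0, 0, 0], 0], [1, [0, 0, 0], 0], [1, [0, 0, 0], 0], [1, [0, 0, 0], 0]]'

```text
time_s: 7.1
eef_pos: [455.3, 371.2, 3.4]
tool_rot: [-1.755, -2.606, 0.0]
contact_force: [0.8, 0.0, 0.1]
finger_gap: 0.3
grasp_force: 0.0
```

```bash
python3 - <<'E'
from h import *
im=imaging.capture("wrist"); a=im; b=imaging.capture("scene")[210:290,330:430]
save("w5",a)
E
```

```text
(no output)
```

View pics/w5.png

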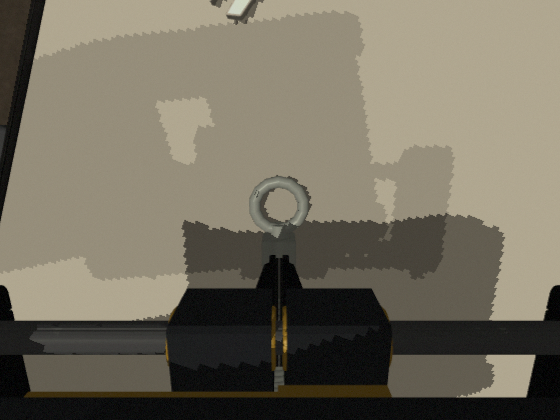

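The picture shows the ring eye at (206,279), with the block's end at (245,279) and the shut fingers (255–290) in front of it. They gripped nothing, so I'll check where the fingertips really project.

```bash
python3 - <<'E'
from h import *
c=cam("wrist"); s=robot.observe(); p=s["eef_pos"]; print(p,s["finger_gap"],s["contact_force"])
R=Rn.from_rotvec(s["tool_rot"]).as_matrix()
for dx in (10,0,-10):
  for h in (0,15,19,40,60): print(dx,h,proj(c,p+R@np.array([dx,0,-h])).round(1))
for d in (9,0,-9):
  pass
# block corners in the picture expected
ys=np.array([-.38,.925,0]);b=np.array([455.4,371.4,0])
for l in (33,16,0,-16): print(l,[proj(c,b+ys*l+[0,0,z]).round(1) for z in (0,9,18)])
im=imaging.capture("wrist"); g=cv2.resize(im[170:330,200:360],None,fx=3.6,fy=3.6,interpolation=cv2.INTER_CUBIC)
g=np.clip(g.astype(float)*2.2,0,255).astype(np.uint8); 
q=imaging.capture("side"); q=np.clip(cv2.resize(q[240:350,270:400],None,fx=4,fy=4,interpolation=cv2.INTER_CUBIC)[:, :].astype(float)*1.5,0,255).astype(np.uint8)
H=576; q=cv2.resize(q,(224*1,190)); out=np.zeros((576,800,3),np.uint8); out[:,:576]=g; out[:190,576:]=q
save("w5b",out)
E
```

```text
[455.29986021 371.23900697   3.45521866] 0.21489124544762486 [-1.0582632  -0.41003096 -0.18655381]
10 0 [241. 278.]
10 15 [250.5 278. ]
10 19 [253.3 278. ]
10 40 [270.  277.9]
10 60 [290.1 277.8]
0 0 [257.6 278.1]
0 15 [268.2 278. ]
0 19 [271.3 278. ]
0 40 [289.8 277.9]
0 60 [312.1 277.8]
-10 0 [273.8 278.1]
-10 15 [285.4 278. ]
-10 19 [288.8 278. ]
-10 40 [309.1 277.9]
-10 60 [333.2 277.8]
33 [array([199.4, 278. ]), array([203.2, 278. ]), array([207.4, 278. ])]
16 [array([228.8, 278.2]), array([233.7, 278.2]), array([239.2, 278.1])]
0 [array([255.2, 278.3]), array([261.2, 278.3]), array([267.7, 278.3])]
-16 [array([280.5, 278.5]), array([287.4, 278.5]), array([294.9, 278.4])]
```

View pics/w5b.png

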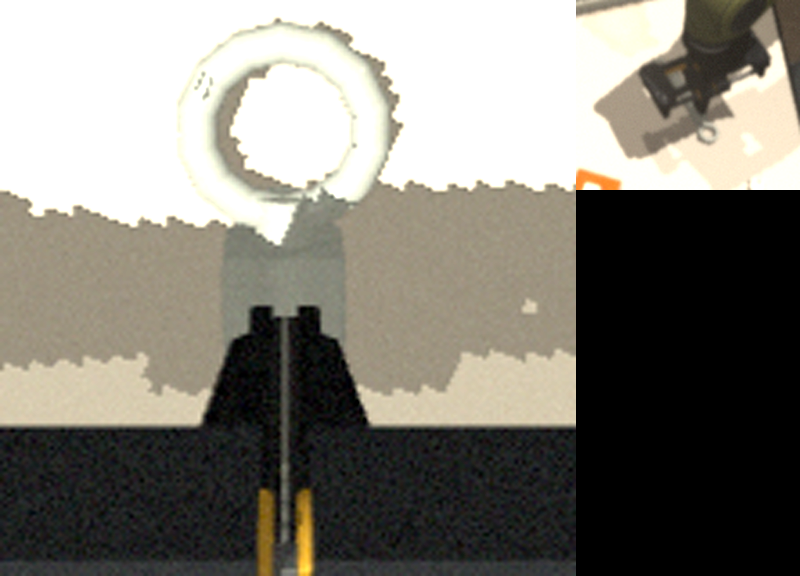

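```bash
python3 - <<'E'
from h import *
for n,g in (("w2",95.2),("w4",56.2)):
    im=cv2.imread(f"pics/{n}.png").max(axis=2).astype(int); print(n)
    for y in range(236,318,6):
        d=im[y]<28
        L=np.where(d[100:262])[0]+100; Rr=np.where(d[290:460])[0]+290
        if len(L) and len(Rr):
            print(y,"L",L.min(),L.max(),"R",Rr.min(),Rr.max(),"depth from inner gap",round(369.5*g/(Rr.min()-L.max()),1), "outer mm@210:",round((Rr.max()-L.min())*210/369.5))
E
```

```text
w2
260 L 170 182 R 376 387 depth from inner gap 181.3 outer mm@210: 123
266 L 161 182 R 376 396 depth from inner gap 181.3 outer mm@210: 134
272 L 155 182 R 375 402 depth from inner gap 182.3 outer mm@210: 140
278 L 149 183 R 375 409 depth from inner gap 183.2 outer mm@210: 148
284 L 143 184 R 374 415 depth from inner gap 185.1 outer mm@210: 155
290 L 136 184 R 374 421 depth from inner gap 185.1 outer mm@210: 162
296 L 130 184 R 374 427 depth from inner gap 185.1 outer mm@210: 169
302 L 124 181 R 377 434 depth from inner gap 179.5 outer mm@210: 176
308 L 117 177 R 380 440 depth from inner gap 173.3 outer mm@210: 184
314 L 111 174 R 383 446 depth from inner gap 168.3 outer mm@210: 190
w4
260 L 212 221 R 336 346 depth from inner gap 180.6 outer mm@210: 76
266 L 205 222 R 336 353 depth from inner gap 182.2 outer mm@210: 84
272 L 200 222 R 336 357 depth from inner gap 182.2 outer mm@210: 89
278 L 196 222 R 335 362 depth from inner gap 183.8 outer mm@210: 94
284 L 191 223 R 335 367 depth from inner gap 185.4 outer mm@210: 100
290 L 100 223 R 335 459 depth from inner gap 185.4 outer mm@210: 204
296 L 100 223 R 335 459 depth from inner gap 185.4 outer mm@210: 204
302 L 100 221 R 337 459 depth from inner gap 179.0 outer mm@210: 204
308 L 100 219 R 338 459 depth from inner gap 174.5 outer mm@210: 204
314 L 100 217 R 340 459 depth from inner gap 168.8 outer mm@210: 204
```

The fingertip edges sit about 25 mm nearer the camera than the reported TCP, so the real tips are above the block top. I'll open the fingers and probe downwards slowly, watching the force.

Request:
move_arm --steps '[[0.5, [0, 0, 0], 0], [0.5, [0, 0, 0], 0], [0.5, [0, 0, 0], 0], [0.5, [0, 0, 0], 0], [0.5, [0, 0, 0], 0]]'

```text
time_s: 7.8
eef_pos: [455.3, 371.2, 3.4]
tool_rot: [-1.755, -2.606, 0.0]
contact_force: [0.3, -1.1, -0.4]
finger_gap: 34.9
grasp_force: 0.0
```

Request:
move_arm --steps '[[0.5, [0, 0, 0.004], 0], [0.5, [0, 0, 0.004], 0], [0.5, [0, 0, 0.004], 0], [0.5, [0, 0, 0.004], 0], [0.5, [0, 0, 0.004], 0]]'

```text
time_s: 8.3
eef_pos: [455.3, 371.3, -1.7]
tool_rot: [-1.755, -2.606, 0.0]
contact_force: [-0.2, -0.3, -0.5]
finger_gap: 47.7
grasp_force: 0.0
```

Request:
move_arm --steps '[[0.5, [0, 0, 0.008], 0], [0.5, [0, 0, 0.008], 0], [0.5, [0, 0, 0.008], 0], [0.5, [0, 0, 0.008], 0], [0.5, [0, 0, 0.008], 0]]'

```text
time_s: 8.8
eef_pos: [455.2, 371.2, -11.8]
tool_rot: [-1.755, -2.606, 0.0]
contact_force: [-0.4, 0.2, 0.3]
finger_gap: 47.5
grasp_force: 0.0
```

Request:
move_arm --steps '[[0.5, [0, 0, 0.004], 0], [0.5, [0, 0, 0.004], 0], [0.5, [0, 0, 0.004], 0], [0.5, [0, 0, 0.004], 0], [0.5, [0, 0, 0], 0]]'

```text
time_s: 9.3
eef_pos: [455.2, 371.2, -15.7]
tool_rot: [-1.755, -2.606, 0.0]
contact_force: [0.9, 0.2, -0.2]
finger_gap: 47.6
grasp_force: 0.0
```

Request:
move_arm --steps '[[0.5, [0, 0, 0.004], 0], [0.5, [0, 0, 0.004], 0], [0.5, [0, 0, 0.004], 0], [0.5, [0, 0, 0], 0], [0.5, [0, 0, 0], 0]]'

```text
time_s: 9.8
eef_pos: [455.3, 371.2, -18.6]
tool_rot: [-1.755, -2.606, 0.0]
contact_force: [-0.0, 0.1, -0.1]
finger_gap: 47.6
grasp_force: 0.0
```

```bash
python3 - <<'E'
from h import *
c=cam("wrist"); im=imaging.capture("wrist"); save("w6",im)
s=robot.observe(); print(s["contact_force"],s["finger_gap"],s["eef_pos"])
g=im.max(axis=2).astype(int)
for y in range(236,306,6):
    d=g[y]<28; L=np.where(d[100:262])[0]+100; R=np.where(d[296:460])[0]+296
    if len(L) and len(R): print(y,L.max(),R.min(),round(369.5*s["finger_gap"]/(R.min()-L.max()),1))
    xs=np.where((g[y,262:300]>50))[0]
r=imaging.regions_of("wrist","spring")[0]["region"]
for y in range(160,310,8):
    xs=np.where(r[y])[0]
    if len(xs): print(y,xs.min(),xs.max())
E
```

```text
[ 0.35472307 -0.1329729   0.32143724] 47.06988356336265 [455.29111066 371.2771477  -18.53921694]
260 230 328 177.5
266 230 328 177.5
272 230 327 179.3
278 230 327 179.3
284 231 327 181.2
290 231 327 181.2
296 231 327 181.2
302 229 328 175.7
184 273 281
192 257 300
200 249 307
208 246 310
216 245 311
224 246 311
232 249 307
240 256 300
248 261 295
256 260 295
264 259 296
272 260 297
280 260 297
288 260 297
296 260 296
304 260 296
```

Request:
move_arm --steps '[[0.5, [0, 0, 0.004], 0], [0.5, [0, 0, 0.004], 0], [0.5, [0, 0, 0.004], 0], [0.5, [0, 0, 0.004], 0], [0.5, [0, 0, 0], 0]]'

```text
time_s: 10.4
eef_pos: [455.1, 371.1, -22.8]
tool_rot: [-1.755, -2.606, 0.001]
contact_force: [0.2, 0.0, -0.7]
finger_gap: 47.4
grasp_force: 0.0
```

Request:
move_arm --steps '[[0.8, [0, 0, 0.003], 0], [1, [0, 0, 0.003], 0], [1, [0, 0, 0], 0], [1, [0, 0, 0], 0], [1, [0, 0, 0], 0]]'

```text
time_s: 10.9
eef_pos: [455.3, 371.2, -24.0]
tool_rot: [1.755, 2.606, -0.0]
contact_force: [-0.6, -0.8, -0.3]
finger_gap: 17.7
grasp_force: 30.0
```

Request:
move_arm --steps '[[1, [0, 0, 0], 0], [1, [0, 0, 0], 0], [1, [0, 0, 0], 0], [1, [0, 0, 0], 0], [1, [0, 0, 0], 0]]'

```text
time_s: 11.4
eef_pos: [455.3, 371.2, -24.0]
tool_rot: [1.755, 2.606, 0.0]
contact_force: [0.5, 0.2, 0.3]
finger_gap: 17.9
grasp_force: 30.0
```

Gripped: gap 17.8 mm, 30 N. Next I'll lift and fly so the wrist camera sees the ear and the post.

```bash
python3 -c "
from h import *
plan((460,330,200),22.1,5,1)
plan((520,-145,200),10,10,1,start=((460,330,200),22.1))"
```

```text
start [455.3 371.2 -24. ] yaw 22.1 tilt -1.0 t 11.4
[[1, [-0.032, -0.009, -0.179], -0.0], [1, [-0.032, -0.009, -0.179], -0.0], [1, [-0.032, -0.009, -0.179], -0.0], [1, [-0.032, -0.009, -0.179], -0.0], [1, [-0.032, -0.009, -0.179], -0.0]]
start [460. 330. 200.] yaw 22.1 tilt -1.0 t 11.4
[[1, [-0.185, -0.049, -0.0], 0.0067], [1, [-0.186, -0.045, -0.0], 0.0067], [1, [-0.187, -0.041, -0.0], 0.0067], [1, [-0.188, -0.037, -0.0], 0.0067], [1, [-0.189, -0.033, -0.0], 0.0067], [1, [-0.189, -0.029, -0.0], 0.0067], [1, [-0.19, -0.025, -0.0], 0.0067], [1, [-0.19, -0.021, -0.0], 0.0067], [1, [-0.191, -0.017, -0.0], 0.0067], [1, [-0.191, -0.013, -0.0], 0.0067]]
```

Request:
move_arm --steps '[[1, [0, 0, -0.1], 0], [1, [-0.03, -0.01, -0.17], 0], [1, [-0.04, -0.01, -0.19], 0], [1, [-0.05, -0.01, -0.19], 0], [1, [-0.05, -0.01, -0.19], 0]]'

```text
time_s: 11.9
eef_pos: [461.4, 327.4, 187.3]
tool_rot: [-1.754, -2.606, 0.001]
contact_force: [0.4, 0.6, -2.0]
finger_gap: 17.9
grasp_force: 30.0
```

Request:
move_arm --steps '[[1, [-0.16, -0.05, -0.05], 0.007], [1, [-0.18, -0.045, 0], 0.007], [1, [-0.187, -0.041, 0], 0.007], [1, [-0.188, -0.037, 0], 0.007], [1, [-0.189, -0.033, 0], 0.007]]'

```text
time_s: 12.4
eef_pos: [488.4, 96.0, 198.1]
tool_rot: [-1.896, -2.505, 0.0]
contact_force: [0.8, -1.0, -2.0]
finger_gap: 17.8
grasp_force: 30.0
```

Request:
move_arm --steps '[[1, [-0.189, -0.029, 0], 0.007], [1, [-0.19, -0.025, 0], 0.007], [1, [-0.19, -0.021, 0], 0.007], [1, [-0.19, -0.017, 0], 0.007], [1, [-0.18, -0.013, 0], 0.006]]'

```text
time_s: 12.9
eef_pos: [516.9, -138.9, 198.1]
tool_rot: [-2.028, -2.399, -0.0]
contact_force: [0.6, 0.7, -2.0]
finger_gap: 18.0
grasp_force: 30.0
```

```bash
python3 - <<'E'
from h import *
for i in range(4): imaging.capture("scene")
c=cam("wrist"); im=imaging.capture("wrist"); save("w7",im)
s=robot.observe(); print(s["eef_pos"],s["time_s"],s["finger_gap"],np.abs(s["joint_velocities"]).max().round(3),s["joint_pos"].round(2))
for q,z in [("post_waist",95),("ear_hole",78),("swing_arm",84),("bottle",120),("jaw",80),("shaker",48),("pivot_axis",78)]:
    print(q,[(np.round(r["centre"],1).tolist(),round(r["confidence"],2),onz(c,r["centre"],z).round(1)) for r in imaging.spot_in("wrist",q)][:3])
E
```

```text
[ 516.92614005 -136.57803704  197.84579986] 13.15 17.815810211155426 0.027 [-0.36 -0.14  1.9   0.    1.39 -0.53]
post_waist [([106.2, 350.0], 0.98, array([557.5, -45.2,  95. ]))]
ear_hole [([137.9, 395.5], 0.83, array([603.5, -62.8,  78. ]))]
swing_arm [([137.2, 396.2], 0.91, array([602.1, -62.1,  84. ]))]
bottle [([188.5, 492.7], 0.74, array([671.8, -86.5, 120. ])), ([230.6, 555.1], 0.67, array([ 730.4, -110.3,  120. ]))]
jaw []
shaker [([108.6, 350.2], 0.93, array([566.5, -44.8,  48. ]))]
pivot_axis [([132.3, 394.5], 0.62, array([601.6, -58.5,  78. ])), ([122.1, 478.7], 0.26, array([668.1, -39. ,  78. ]))]
```

View pics/w7.png

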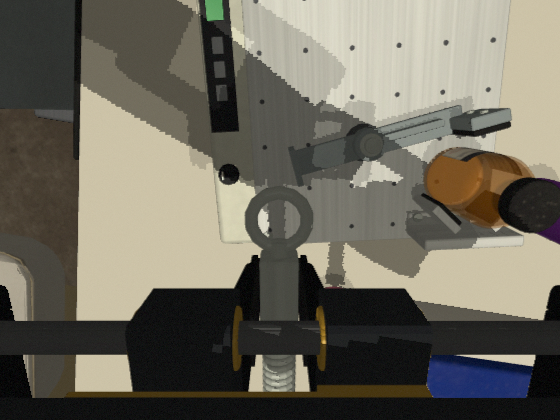

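The view shows the swing arm from above, with the ear at about (168,299), the pivot at (143,367) and the jaw at (122,480). The bottle is in the cradle at (180,465). The held spring's eye is at (220,279). One enlarged crop will let me place the ear precisely.

```bash
python3 - <<'E'
import cv2,numpy as np
a=cv2.imread("pics/w7.png")[125:205,270:400]
a=cv2.resize(a,None,fx=6,fy=6,interpolation=cv2.INTER_CUBIC)
a=np.clip(255*(a/255.)**.6,0,255).astype(np.uint8)
for i in range(0,130,10): cv2.putText(a,str(270+i),(i*6,8),0,.3,(0,0,255)); a[:,i*6]=(a[:,i*6]*.6)
for i in range(0,80,10): cv2.putText(a,str(125+i),(0,i*6+4),0,.3,(255,0,0)); a[i*6]=a[i*6]*.6
cv2.imwrite("pics/crop7.png",a)
E
```

```text
(no output)
```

View pics/crop7.png

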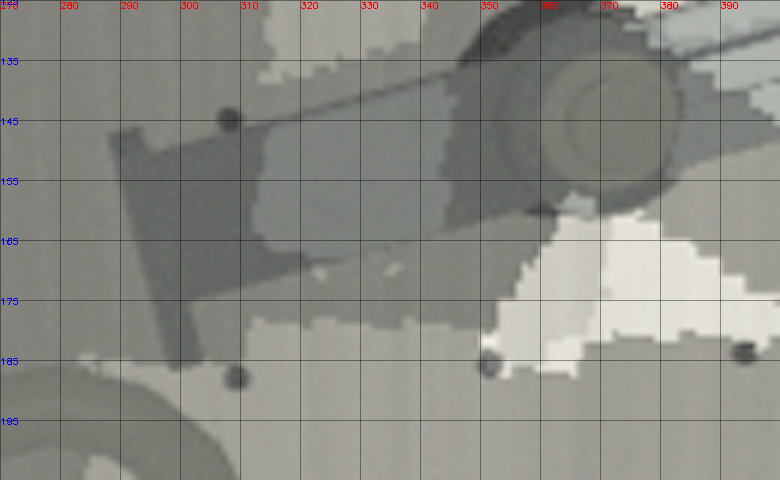

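```bash
python3 - <<'E'
from h import *
c=cam("wrist"); s=robot.observe(); print(s["eef_pos"])
for z in (90,96,102,108,114):
    a,b=onz(c,(147,288),z),onz(c,(186.5,298),z); p=onz(c,(144.5,370),z); m=(a+b)/2
    d=a-b; ang=np.degrees(np.arctan2(d[1],d[0])); 
    print(z,np.linalg.norm(d).round(1),m.round(1),"ear-normal yaw",(ang-90).round(1),"pivot",p.round(1),np.linalg.norm(m-p).round(1),"dir",np.degrees(np.arctan2(*(p-m)[[1,0]])).round(1))
H=[onz(c,q,48) for q in [(145,308),(188,309),(185.5,351.5),(183.5,394)]]
print(np.round(H,1)); u=H[3]-H[1]; print(np.degrees(np.arctan2(u[1],u[0])),np.linalg.norm(u)); v=H[0]-H[1]; print(np.degrees(np.arctan2(v[1],v[0]))-90,np.linalg.norm(v))
S=cam("scene");D=cam("side")
for n in("scene","side"):
    pass
print("bend exp in wrist", )
# spring eye in gripper: ring centre pixel 220,279 -> at h=33
p=s["eef_pos"];R=Rn.from_rotvec(s["tool_rot"]).as_matrix()
print(proj(c,p+R@np.array([33,0,-33])),proj(c,p+R@np.array([17,0,-33-9])))
r=imaging.regions_of("wrist","spring_eye")
m=r[0]["region"]; ys,xs=np.where(m); print(ys.min(),ys.max(),xs.min(),xs.max())
E
```

```text
[ 517.42646847 -135.9937243   198.52853256]
90 33.6 [523.3 -98.   90. ] ear-normal yaw 24.5 pivot [581.4 -69.5  90. ] 64.7 dir 26.1
96 33.0 [522.9 -97.3  96. ] ear-normal yaw 24.5 pivot [579.9 -69.3  96. ] 63.5 dir 26.1
102 32.3 [522.5 -96.5 102. ] ear-normal yaw 24.5 pivot [578.4 -69.1 102. ] 62.2 dir 26.1
108 31.6 [522.1 -95.7 108. ] ear-normal yaw 24.5 pivot [576.8 -68.9 108. ] 60.9 dir 26.1
114 31.0 [521.8 -94.9 114. ] ear-normal yaw 24.5 pivot [575.3 -68.6 114. ] 59.6 dir 26.1
[[ 535.8  -81.2   48. ]
 [ 544.4 -120.6   48. ]
 [ 583.8 -111.4   48. ]
 [ 623.1 -102.7   48. ]]
12.815008811207413 80.6987813920226
12.354816682674567 40.300052059166205
bend exp in wrist
[217.61778322 278.0268686 ] [257.51903176 278.02292896]
186 391 244 312
```

Ear measured: outer-face centre (523,−97), normal yaw 24.3°. The pivot is at (584.5,−69.8), giving 67.5 mm to the ear as it should be. Shaker yaw is 12.5°, which predicts the post at (475.5,98.6) and the bottle at (676,−89); both match the earlier views. I'll move to the pre-insert pose, high first.

```bash
python3 - <<'E'
from h import *
plan((440.6,-7.2,110),24.3,5,1)
# eye in lying picture w6 (TCP z -18.5)
s=robot.observe(); R=Rn.from_rotvec(s["tool_rot"]).as_matrix(); c=cam("wrist"); p=s["eef_pos"]
for n,h,guess in (("w6",27.5,(214,278)),("w7",33,(219.5,278))):
    im=cv2.imread(f"pics/{n}.png",0)
    for k in (31,33,35): print(n,k,proj(c,p+R@np.array([k,0,-h])).round(1),end=" ")
    print()
import cv2
E
```

```text
start [ 517.4 -136.2  198.6] yaw 9.7 tilt -1.0 t 13.55
[[1, [0.112, -0.043, 0.071], -0.0162], [1, [0.114, -0.037, 0.071], -0.0162], [1, [0.116, -0.032, 0.071], -0.0162], [1, [0.117, -0.026, 0.071], -0.0162], [1, [0.118, -0.02, 0.071], -0.0162]]
w6 31 [218.5 278.1] w6 33 [214.5 278. ] w6 35 [210.4 278. ] 
w7 31 [221.8 278. ] w7 33 [217.6 278. ] w7 35 [213.4 278. ]
```

Request:
move_arm --steps '[[1, [0.112, -0.043, 0.071], -0.016], [1, [0.114, -0.037, 0.071], -0.016], [1, [0.116, -0.032, 0.071], -0.016], [1, [0.117, -0.026, 0.071], -0.016], [1, [0.118, -0.02, 0.071], -0.017]]'

```text
time_s: 14.05
eef_pos: [440.1, -6.9, 109.2]
tool_rot: [1.702, 2.64, 0.001]
contact_force: [0.7, 0.5, -0.7]
finger_gap: 18.1
grasp_force: 30.0
```

Request:
move_arm --steps '[[1, [0, 0, 0.06], 0], [1, [0, 0, 0.06], 0], [1, [0, 0, 0.06], 0], [1, [0, 0, 0.04], 0], [1, [0, 0, 0.02], 0]]'

```text
time_s: 14.55
eef_pos: [440.2, -7.8, 48.8]
tool_rot: [-1.704, -2.638, 0.001]
contact_force: [0.1, -0.1, -1.4]
finger_gap: 17.6
grasp_force: 30.0
```

```bash
python3 - <<'E'
from h import *
a=imaging.capture("scene"); b=imaging.capture("side"); save("s8",a); save("d8",b)
s=robot.observe(); print(s["eef_pos"],s["time_s"],s["finger_gap"],s["contact_force"])
c=cam("wrist"); w=imaging.capture("wrist"); save("w8",w)
print("post",[(np.round(r["centre"],1).tolist(),round(r["confidence"],2),onz(c,r["centre"],85).round(1)) for r in imaging.spot_in("wrist","post_waist")][:2])
S=cam("scene");D=cam("side")
plan((440.6,-7.2,45),24.3,5,1)
e=np.array([.9114,.4115,0]);u=np.array([-.4115,.9114,0]); blk=s["eef_pos"]+[0,0,33]
for n,X in (("bend",blk-116*u),("tip",blk-116*u+23*e),("hole",(522.9,-97.3,78)),("eye",blk+33*u)): print(n,np.round(X,1),proj(S,X).round(1),proj(D,X).round(1))
f=lambda im,r0,c0,h,w:cv2.resize(np.clip(255*(im[r0:r0+h,c0:c0+w]/255.)**.6,0,255).astype(np.uint8),None,fx=8,fy=8,interpolation=cv2.INTER_CUBIC)
q=proj(S,(510,-105,78)).astype(int);p=proj(D,(510,-105,78)).astype(int)
o=np.hstack([f(a,q[0]-30,q[1]-25,60,50),f(b,p[0]-30,p[1]-25,60,50)]); save("crop8",o); print(q,p)
E
```

```text
[440.33939851  -7.94044614  49.20165567] 14.65 17.973442305681235 [-0.09241943  0.32015149 -1.35369687]
post [([182.5, 427.7], 0.56, array([479.9,  64.3,  85. ]))]
start [441.3  -8.1  50.3] yaw 24.2 tilt -1.0 t 14.75
[[1, [0.001, -0.0, 0.004], -0.0001], [1, [0.001, -0.0, 0.004], -0.0001], [1, [0.001, -0.0, 0.004], -0.0001], [1, [0.001, -0.0, 0.004], -0.0001], [1, [0.001, -0.0, 0.004], -0.0001]]
bend [ 488.1 -113.7   82.2] [164.3 274.2] [161.2 311.1]
tip [ 509.  -104.2   82.2] [169. 272.] [163.6 304.7]
hole [522.9 -97.3  78. ] [173.1 270.8] [166.3 300.5]
eye [426.8  22.1  82.2] [175.  314.1] [191.6 336.1]
[169 271] [164 304]
```

View pics/crop8.png

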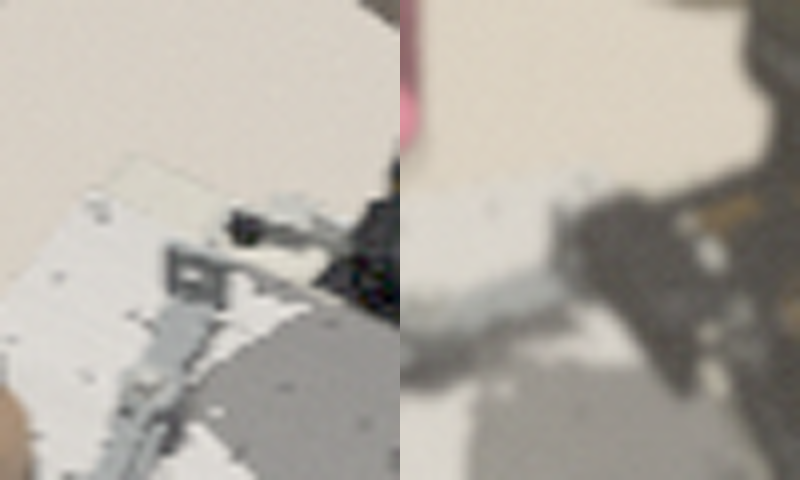

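The scene crop shows the ear's bright hole at crop (190,278), i.e. pixel (173.8,269.8), within 1 px of the prediction. The hook is hard to make out, so I'll isolate it numerically by differencing against the first picture.

```bash
python3 - <<'E'
import cv2,numpy as np
a=cv2.imread("pics/scene0.png").astype(int);b=cv2.imread("pics/s8.png").astype(int)
d=(b-a).sum(axis=2)//3
print("     "+" ".join(f"{c:3d}" for c in range(262,296)))
for r in range(158,180): print(r," ".join(f"{v:3d}" if abs(v)>8 else "  ." for v in d[r,262:296]))
E
```

```text
262 263 264 265 266 267 268 269 270 271 272 273 274 275 276 277 278 279 280 281 282 283 284 285 286 287 288 289 290 291 292 293 294 295
158   9   .   .   .   .   .   .   .   .   .   .   .   .   .   .   .   .   .   .   .   .   .   .   .   .   9   .   .   .   .   9   . -11 -65
159   .   .   9   .   .   .   .   .   9   .   9   .   .   .   9   .   .   .   .   .   .  11   .   9   .   .   .   9   .   .   .   . -32 -125
160   .   .   .  10   .   .   .   .  12   9   .   9   .   .   .   .   .   .   .  10   .   .   .   .   .   .  10   .   .   .   . -10 -67 -146
161   .   .   .   .   .   .   .   .   .   .   .   9   .   .   9   .   .   .   .   .   .   .   .   .   .   .   .   .   .  10   . -10 -64 -148
162   .   9   9   .   .   .   .   .  10   .   .   .   .   .   9   9   .   .   .   .  11   .   .   .   .   .   .   9   .   .   9 -10 -64 -135
163  10  10   .   .   .   .   .   .   .   .   .   .   .   .   9   .   .   .   .   . -12 -14   .   .   9   9   .  12   .   .   . -25 -97 -148
164   .   .   .   .   .   .   .   .   .   .   .   .   .  41  55  29  24   . -12 -12 -10 -13   .   .  -9   .   .   .   .
[... 1477 characters left out ...]
   9   .   .   .   .   .   .   .   .   .   .   .   .   .   . -10 -68 -80 -82 -83 -80 -76 -57 -39 -15   .   . -12   . -20 -62 -100 -111 -98
176   .   .   .  10   .   .   .   .   .   .   .   .   .   .   .  10   9   9 -25 -79 -82 -82 -82 -76 -52 -31 -20   .  -9 -17 -22 -55 -100 -120
177   9   .  12   .   .   .   .   .   .   .   .   .   .   .   .  10   9   .   .   .   9   . -24 -84 -82 -77 -77 -84 -59 -17 -27 -19 -11 -22
178   .   .   .   .   .   .   .   .   .   .   .   9   9   .   .   .  10   9   9   . -25 -81 -82 -82 -82 -86 -85 -86 -87 -88 -66 -12 -16 -18
179   .   .   .   .   .   .   .   .   .   .   .   .   .   .   .   .   .   9 -28 -81 -80 -80 -83 -83 -77 -64 -78 -82 -85 -87 -87 -87 -72 -24
```

The hook leg shows at scene pixels (164,275) to (169,272), against a prediction of (164.3,274.2) to (169,272). It is aligned with no real droop. I'll lower the last 5 mm and insert slowly.

Request:
move_arm --steps '[[1, [0.003, 0, 0.02], 0], [1, [0, 0.01, 0], 0], [1, [0, 0.015, 0], 0], [1, [0, 0.015, 0], 0], [1, [0, 0.015, 0], 0]]'

```text
time_s: 15.25
eef_pos: [453.5, -1.6, 44.9]
tool_rot: [1.705, 2.638, 0.0]
contact_force: [-0.7, 0.1, -1.5]
finger_gap: 17.7
grasp_force: 30.0
```

Request:
move_arm --steps '[[1, [0, 0.012, 0], 0], [1, [0, 0.012, 0], 0], [1, [0, 0.012, 0], 0], [1, [0, 0.012, 0], 0], [1, [0, 0, 0], 0]]'

```text
time_s: 15.75
eef_pos: [464.2, 3.3, 44.8]
tool_rot: [1.705, 2.639, 0.0]
contact_force: [-0.1, 0.0, -1.7]
finger_gap: 17.6
grasp_force: 30.0
```

Request:
move_arm --steps '[[1, [0, 0.01, 0], 0], [1, [0, 0.01, 0], 0], [1, [0, 0.008, 0], 0], [1, [0, 0.004, 0], 0], [1, [0, 0, 0], 0]]'

```text
time_s: 16.25
eef_pos: [471.0, 6.5, 44.6]
tool_rot: [-1.705, -2.638, 0.001]
contact_force: [-0.4, 0.1, -1.7]
finger_gap: 17.8
grasp_force: 30.0
```

```bash
python3 - <<'E'
from h import *
s=robot.observe(); print(s["eef_pos"],s["time_s"],s["finger_gap"],s["contact_force"])
b=imaging.capture("scene"); save("s9",b)
A=cv2.imread("pics/scene0.png").astype(int); B=cv2.imread("pics/s9.png").astype(int); d=(B-A).sum(axis=2)//3
print("     "+" ".join(f"{c:3d}" for c in range(260,286)))
for r in range(164,182): print(r," ".join(f"{v:3d}" if abs(v)>8 else "  ." for v in d[r,260:286]))
print("gray now")
for r in range(166,180): print(r," ".join(f"{v:3d}" for v in B[r,262:282].sum(axis=1)//3))
S=cam("scene"); e=np.array([.9114,.4115,0]);u=np.array([-.4115,.9114,0]); blk=s["eef_pos"]+[0,0,33]
for n,X in (("bend",blk-116*u),("tip",blk-116*u+23*e)): print(n,X.round(1),proj(S,X).round(1))
E
```

```text
[471.03734182   6.45005929  44.60889383] 16.25 17.821012943606515 [-0.42168214  0.09826825 -1.6807167 ]
     260 261 262 263 264 265 266 267 268 269 270 271 272 273 274 275 276 277 278 279 280 281 282 283 284 285
164  11   .   9   .   .   .   .   .   .   .   .   .   .   .  10   .   .   .  10   .   9   .   9   .   .   .
165   .   .   .   .   .   .   .   9   .   .   .   9   9   .   .   .   .   .   .   .   .   .   .   .   .   .
166   .   9   9  11   .   .  10   .   .   .   .   .   .   .   .   .   .   .   .   .   .   .   .   9  10   .
167   .   .   9  10   .   .   .   .  10   .   .   .   9   .   .  10   .   .   .   .   .   .   9   .   .   .
168  10   .   .   .   .   .   9   .   .   .   .   .  10   .   .   .   .   .   .   .   .   .  10   .   .   .
169   .   .   9   9   .   .   .   .   .   .   .   .   .  10   .   .   .   .   .   .   .   9   .   9   .   .
170   .   .   .   .   .   .   9   .   .   .   .   .   .   .  11   .   .   .   .   9   9   .   .   .   .   .
171  10   9   .  10   .   .   .   .   .   .   .   .   .   .   .   9   . -14 -14 -13   .   .   .  10   9   .
172   .  11   .   .   .
[... 1649 characters left out ...]
 54 111 163 172 169 164 167 165 168
173 196 193 189 174 121  49  89 123 105  73  73  50  89 131 160 168 164 166 163 150
174 192 194 194 180 125  50  53 133 149  69  53  50  94 117 114 148 174 168 170 144
175 193 193 191 193 151  64  78 134 136  53  47  53 114 145 105  65  63  74 107 123
176 192 192 192 195 175 135 126 129 111  64  64  56 117 144 104  63  62  64  65  72
177 177 176 192 180 152 130 106  64  99 129 108  56 114 156 144 115  84  65  62  82
178 130 164 192 163 121 128 105  86 119 121 122 149 163 161 131 126 163 153 127 156
179 195 163 106 121 135 128 132 130 131 109  75  75  75  78  76  74  74  74  73 124
bend [518.8 -99.3  77.6] [172.2 271.2]
tip [539.7 -89.8  77.6] [177.1 269. ]
```

The leg now shows bright on the inner side of the ear at (174–176, 269–270), running through the plate, and the ear has not moved. So the hook is through the hole. Now I'll measure the post with the wrist camera.

```bash
python3 - <<'E'
from h import *
c=cam("wrist"); s=robot.observe(); im=imaging.capture("wrist"); save("w10",im)
P=np.array([475.5,98.6,0]); print([proj(c,P+[0,0,z]).round(1) for z in (95,85,71,48)])
print([(np.round(r["centre"],1).tolist(),round(r["confidence"],2)) for r in imaging.spot_in("wrist","post_waist")])
q=proj(c,P+[0,0,95]).astype(int); r0,c0=max(q[0]-50,0),q[1]-65
k=6; o=cv2.resize(im[r0:r0+100,c0:c0+130],None,fx=k,fy=k,interpolation=cv2.INTER_CUBIC); o=np.clip(255*(o/255.)**.6,0,255).astype(np.uint8).copy()
for i in range(0,130,10): cv2.putText(o,str(c0+i),(i*k,8),0,.3,(255,0,0)); o[:,i*k]=o[:,i*k]*.7
for i in range(0,100,10): cv2.putText(o,str(r0+i),(0,i*k+4),0,.3,(255,0,0)); o[i*k]=o[i*k]*.7
save("crop10",o); print(o.shape)
m=imaging.regions_of("wrist","spring_eye")
for r in m[:2]:
    ys,xs=np.where(r["region"]); print("eye",ys.min(),ys.max(),xs.min(),xs.max())
E
```

```text
[array([104., 389.]), array([104.6, 381.8]), array([105.3, 373.3]), array([106.3, 362. ])]
[([180.2, 396.7], 0.81)]
(600, 780, 3)
eye 186 392 245 312
```

View pics/crop10.png

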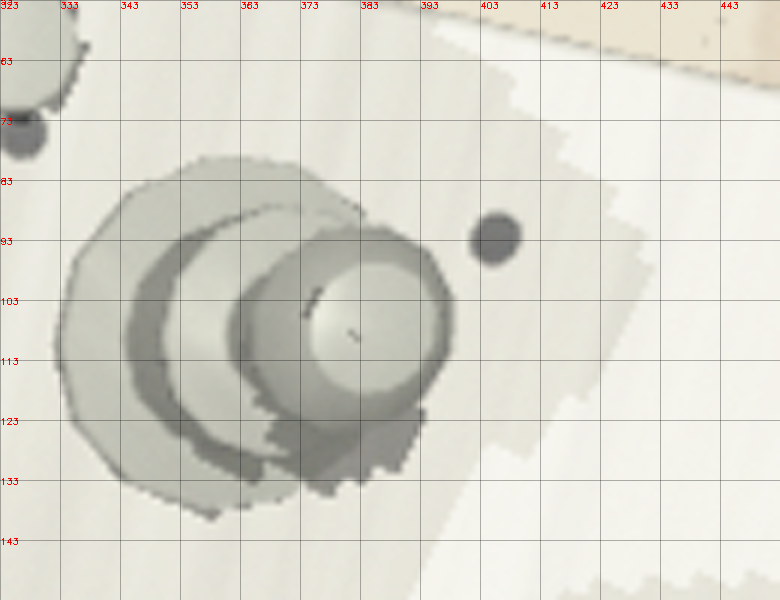

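Post head top centre is at pixel (107.5,385.5), a couple of mm from the prediction.

```bash
python3 - <<'E'
from h import *
c=cam("wrist"); P=onz(c,(107.5,385.5),95); print(P, onz(c,(111,368),70), onz(c,(109.5,360),48))
s=robot.observe(); R=Rn.from_rotvec(s["tool_rot"]).as_matrix(); print("eye now meas",onz(c,(219.5,278.5),77.6), "pred",s["eef_pos"]+R@np.array([33,0,-33]))
P=P[:2]; H0=np.array([518.6,-84.4])
# final spring line: bend (front of ear, hole +y side) -> post
yaw=np.radians(12.5); e=np.array([np.cos(yaw),np.sin(yaw)]);u=np.array([-e[1],e[0]])
B=H0-3*e+4*u; d=P-B; L=np.linalg.norm(d); a=np.degrees(np.arctan2(d[1],d[0]))-90
print("bend",B,"len to post",L,"stretch",L-149,"yaw",a)
ud=d/L; T=P-33*ud; print("TCP when eye over post",T)
E
```

```text
[474.94835256  96.95175426  95.        ] [474.74441774  95.63166827  70.        ] [475.35320235  96.83428891  48.        ]
eye now meas [458.21120461  35.74080457  77.6       ] pred [457.52776754  36.53719669  77.65953357]
bend [514.80535352 -81.14413481] len to post 182.50130473655238 stretch 33.501304736552385 yaw 12.614661587014993
TCP when eye over post [482.15532039  64.74834427]
```

```bash
python3 -c "
from h import *
plan((489.5,32.1,45),12.6,5,1)
plan((484.5,54,64),12.6,5,1,start=((489.5,32.1,45),12.6))
plan((482,65.7,67),12.6,5,1,start=((484.5,54,64),12.6))"
```

```text
start [471.1   6.4  44.7] yaw 24.2 tilt -1.0 t 16.45
[[1, [0.013, 0.022, -0.0], 0.0129], [1, [0.014, 0.021, -0.0], 0.0129], [1, [0.014, 0.021, -0.0], 0.0129], [1, [0.015, 0.02, -0.0], 0.0129], [1, [0.016, 0.02, -0.0], 0.0129]]
start [489.5  32.1  45. ] yaw 12.6 tilt -1.0 t 16.45
[[1, [0.018, -0.0, -0.015], -0.0], [1, [0.018, -0.0, -0.015], -0.0], [1, [0.018, -0.0, -0.015], -0.0], [1, [0.018, -0.0, -0.015], -0.0], [1, [0.018, -0.0, -0.015], -0.0]]
start [484.5  54.   64. ] yaw 12.6 tilt -1.0 t 16.45
[[1, [0.01, 0.0, -0.002], -0.0], [1, [0.01, 0.0, -0.002], -0.0], [1, [0.01, 0.0, -0.002], -0.0], [1, [0.01, 0.0, -0.002], -0.0], [1, [0.01, 0.0, -0.002], -0.0]]
```

Request:
move_arm --steps '[[1, [0.013, 0.022, 0], 0.013], [1, [0.014, 0.021, 0], 0.013], [1, [0.014, 0.021, 0], 0.013], [1, [0.015, 0.02, 0], 0.013], [1, [0.016, 0.02, 0], 0.013]]'

```text
time_s: 16.95
eef_pos: [489.1, 31.6, 44.3]
tool_rot: [-1.968, -2.449, 0.004]
contact_force: [-1.0, -4.6, -2.4]
finger_gap: 17.8
grasp_force: 30.0
```

Request:
move_arm --steps '[[1, [0.01, 0, 0], 0], [1, [0.01, 0, 0], 0], [1, [0.008, 0, -0.01], 0], [1, [0, 0, -0.02], 0], [1, [0, 0, -0.02], 0]]'

```text
time_s: 17.45
eef_pos: [487.3, 38.2, 56.6]
tool_rot: [-1.964, -2.451, 0.003]
contact_force: [0.2, -5.6, -4.0]
finger_gap: 17.9
grasp_force: 30.0
```

```bash
cat > ck.py <<'E'
from h import *
import sys
s=robot.observe(); c=cam("wrist"); im=imaging.capture("wrist"); save(sys.argv[1],im)
print(s["eef_pos"].round(1),s["time_s"],s["contact_force"].round(1),round(s["finger_gap"],1))
R=Rn.from_rotvec(s["tool_rot"]).as_matrix()
m=imaging.regions_of("wrist","spring_eye")[0]["region"].copy()
# ring = component rows above block: widths
ys,xs=np.where(m); print("ring top row",ys.min())
for y in range(ys.min(),ys.min()+90,6):
    q=np.where(m[y])[0]; 
    if len(q): print((y,q.min(),q.max()),end=" ")
print()
P=np.array([475,97,0])
for z in (95,85): print("post px",z,proj(c,P+[0,0,z]).round(1))
for h in (33,36,39): print("eye level pred h",h,proj(c,s["eef_pos"]+R@np.array([33,0,-h])).round(1))
E
python3 ck.py w11
```

```text
[487.3  38.2  56.6] 17.45 [ 0.2 -5.6 -4. ] 17.9
ring top row 189
(189, np.int64(276), np.int64(280)) (195, np.int64(258), np.int64(299)) (201, np.int64(252), np.int64(306)) (207, np.int64(248), np.int64(309)) (213, np.int64(245), np.int64(312)) (219, np.int64(245), np.int64(313)) (225, np.int64(245), np.int64(313)) (231, np.int64(246), np.int64(312)) (237, np.int64(249), np.int64(309)) (243, np.int64(252), np.int64(306)) (249, np.int64(260), np.int64(298)) (255, np.int64(260), np.int64(297)) (261, np.int64(259), np.int64(297)) (267, np.int64(259), np.int64(298)) (273, np.int64(259), np.int64(298)) 
post px 95 [159.7 279.7]
post px 85 [157.  279.6]
eye level pred h 33 [217.6 278. ]
eye level pred h 36 [219.4 278. ]
eye level pred h 39 [221.3 278. ]
```

Request:
move_arm --steps '[[1, [0, 0, -0.015], 0], [1, [0, 0, -0.015], 0], [1, [0, 0, -0.015], 0], [1, [0.01, 0, 0], 0], [1, [0.015, 0, 0], 0]]'

```text
time_s: 18.05
eef_pos: [486.3, 43.8, 68.2]
tool_rot: [1.964, 2.45, -0.004]
contact_force: [-1.7, -5.9, -2.7]
finger_gap: 18.0
grasp_force: 30.0
```

```bash
python3 ck.py w12
```

```text
[486.3  43.8  68.2] 18.05 [-1.7 -5.9 -2.7] 18.0
ring top row 193
(193, np.int64(271), np.int64(285)) (199, np.int64(259), np.int64(300)) (205, np.int64(251), np.int64(307)) (211, np.int64(248), np.int64(310)) (217, np.int64(245), np.int64(313)) (223, np.int64(245), np.int64(314)) (229, np.int64(246), np.int64(312)) (235, np.int64(248), np.int64(310)) (241, np.int64(250), np.int64(307)) (247, np.int64(254), np.int64(303)) (253, np.int64(260), np.int64(297)) (259, np.int64(260), np.int64(297)) (265, np.int64(260), np.int64(298)) (271, np.int64(260), np.int64(298)) (277, np.int64(260), np.int64(298)) 
post px 95 [169.1 279. ]
post px 85 [166. 279.]
eye level pred h 33 [217.6 278. ]
eye level pred h 36 [219.4 278. ]
eye level pred h 39 [221.3 278. ]
```

Request:
move_arm --steps '[[1, [0.02, 0, 0], 0], [1, [0.02, 0, 0], 0], [1, [0.02, 0, 0], 0], [1, [0.018, 0, 0], 0], [1, [0.01, 0, 0], 0]]'

```text
time_s: 18.65
eef_pos: [482.4, 64.1, 68.9]
tool_rot: [1.961, 2.449, -0.006]
contact_force: [-0.6, -10.6, -0.9]
finger_gap: 18.0
grasp_force: 30.1
```

```bash
python3 ck.py w13; python3 - <<'E'
import cv2,numpy as np
g=cv2.imread("pics/w13.png",0)
print("cols",list(range(244,316,3)))
for y in range(186,262,3): print(y," ".join(f"{v:3d}" for v in g[y,244:316:3]))
E
```

```text
[482.4  64.1  68.9] 18.65 [ -0.6 -10.6  -0.9] 18.0
ring top row 192
(192, np.int64(275), np.int64(284)) (198, np.int64(258), np.int64(300)) (204, np.int64(251), np.int64(307)) (210, np.int64(248), np.int64(310)) (216, np.int64(245), np.int64(313)) (222, np.int64(244), np.int64(314)) (228, np.int64(245), np.int64(314)) (234, np.int64(246), np.int64(312)) (240, np.int64(249), np.int64(309)) (246, np.int64(254), np.int64(304)) (252, np.int64(260), np.int64(298)) (258, np.int64(260), np.int64(298)) (264, np.int64(259), np.int64(298)) (270, np.int64(258), np.int64(297)) (276, np.int64(258), np.int64(297)) 
post px 95 [212.6 278. ]
post px 85 [207.4 278. ]
eye level pred h 33 [217.6 278. ]
eye level pred h 36 [219.4 278. ]
eye level pred h 39 [221.2 278. ]
cols [244, 247, 250, 253, 256, 259, 262, 265, 268, 271, 274, 277, 280, 283, 286, 289, 292, 295, 298, 301, 304, 307, 310, 313]
186  86  87  91  86  74  72  74  71  72  77  82  83  84  78  72  69  76  78  77  87  85  90  89  89
189  87  89  92  86  77  75  75  70  77  77  81  84  80  81  79  73  73  75  76  86  87  90  90  87
192  84  85  
[... 1686 characters left out ...]

243  86  83  90  74  76  77  78  76  76  72  72  71  74  73  71  72  76  77  78  77  73  72  89  90
246  84  86  90  83  75  75  79  78  77  77  74  72  69  75  75  78  75  79  75  74  73  88  88  87
249  85  83  90  87  87  75  75  76  82  80  71  73  72  72  75  81  78  75  75  79  89  89  88  86
252  85  84  92  87  86  85  70  73  74  77  75  77  76  76  70  74  73  72  86  88  90  91  89  88
255  83  84  90  21   5  86  72  71  71  74  73  74  74  73  72  73  73  73  87  13  16  89  88  88
258  84  90  91   6   8  12  69  72  73  72  75  73  75  74  70  72  72  71  35   8   5  87  87  89
261 121 120 100   2   6  15  74  73  69  70  73  74  75  73  72  69  71  71  50   7   8  61 125 126
```

The head shows inside the ring, its lower edge at (222,278), with the ring centre at (222,279). The eye needs about 1.7 mm more; then I'll lower it.

Request:
move_arm --steps '[[1, [0.007, 0, 0], 0], [1, [0, 0, 0], 0], [1, [0, 0, 0.012], 0], [1, [0, 0, 0.012], 0], [1, [0, 0, 0.012], 0]]'

```text
time_s: 19.25
eef_pos: [482.5, 65.5, 60.1]
tool_rot: [1.961, 2.448, -0.005]
contact_force: [-0.6, -9.9, 0.3]
finger_gap: 17.5
grasp_force: 30.0
```

```bash
python3 ck.py w14
```

```text
[482.5  65.5  60.1] 19.25 [-0.6 -9.9  0.3] 17.5
ring top row 193
(193, np.int64(274), np.int64(284)) (199, np.int64(259), np.int64(299)) (205, np.int64(252), np.int64(308)) (211, np.int64(248), np.int64(311)) (217, np.int64(246), np.int64(313)) (223, np.int64(245), np.int64(314)) (229, np.int64(245), np.int64(313)) (235, np.int64(246), np.int64(312)) (241, np.int64(250), np.int64(309)) (247, np.int64(254), np.int64(305)) (253, np.int64(261), np.int64(297)) (259, np.int64(260), np.int64(297)) (265, np.int64(260), np.int64(298)) (271, np.int64(258), np.int64(298)) (277, np.int64(259), np.int64(298)) 
post px 95 [220.7 277.1]
post px 85 [214.7 277.2]
eye level pred h 33 [217.6 278. ]
eye level pred h 36 [219.4 278. ]
eye level pred h 39 [221.2 278. ]
```

Request:
move_arm --steps '[[1, [0, 0, 0.01], 0], [1, [0, 0, 0.01], 0], [1, [0, 0, 0.01], 0], [1, [0, 0, 0.01], 0], [1, [0, 0, 0], 0]]'

```text
time_s: 19.85
eef_pos: [482.3, 65.7, 50.0]
tool_rot: [1.961, 2.449, -0.005]
contact_force: [0.2, -10.3, 0.2]
finger_gap: 17.7
grasp_force: 30.0
```

```bash
python3 ck.py w15
```

```text
[482.3  65.7  50. ] 19.85 [  0.2 -10.3   0.2] 17.7
ring top row 194
(194, np.int64(278), np.int64(281)) (200, np.int64(260), np.int64(299)) (206, np.int64(253), np.int64(306)) (212, np.int64(249), np.int64(309)) (218, np.int64(246), np.int64(312)) (224, np.int64(246), np.int64(313)) (230, np.int64(246), np.int64(313)) (236, np.int64(246), np.int64(312)) (242, np.int64(250), np.int64(309)) (248, np.int64(253), np.int64(305)) (254, np.int64(261), np.int64(298)) (260, np.int64(261), np.int64(296)) (266, np.int64(260), np.int64(297)) (272, np.int64(260), np.int64(297)) (278, np.int64(261), np.int64(297)) 
post px 95 [227.8 277.2]
post px 85 [221.1 277.3]
eye level pred h 33 [217.6 278. ]
eye level pred h 36 [219.4 278. ]
eye level pred h 39 [221.2 278. ]
```

Request:
move_arm --steps '[[1, [0, 0, 0.008], 0], [1, [0, 0, 0.008], 0], [1, [0, 0, 0.008], 0], [1, [0, 0, 0], 0], [1, [0, 0, 0], 0]]'

```text
time_s: 20.45
eef_pos: [482.6, 65.8, 44.3]
tool_rot: [1.961, 2.448, -0.004]
contact_force: [0.9, -9.5, 0.1]
finger_gap: 17.6
grasp_force: 30.0
```

```bash
python3 ck.py w16; python3 - <<'E'
import cv2,numpy as np
g=cv2.imread("pics/w16.png",0)
print("cols",list(range(244,316,3)))
for y in range(186,262,3): print(y," ".join(f"{v:3d}" for v in g[y,244:316:3]))
E
```

```text
[482.6  65.8  44.3] 20.45 [ 0.9 -9.5  0.1] 17.6
ring top row 195
(195, np.int64(275), np.int64(284)) (201, np.int64(261), np.int64(299)) (207, np.int64(253), np.int64(306)) (213, np.int64(249), np.int64(309)) (219, np.int64(247), np.int64(312)) (225, np.int64(246), np.int64(313)) (231, np.int64(245), np.int64(313)) (237, np.int64(246), np.int64(312)) (243, np.int64(249), np.int64(309)) (249, np.int64(252), np.int64(305)) (255, np.int64(260), np.int64(298)) (261, np.int64(261), np.int64(296)) (267, np.int64(259), np.int64(297)) (273, np.int64(259), np.int64(298)) (279, np.int64(260), np.int64(297)) 
post px 95 [232.1 276.6]
post px 85 [224.9 276.7]
eye level pred h 33 [217.6 278. ]
eye level pred h 36 [219.4 278. ]
eye level pred h 39 [221.2 278. ]
cols [244, 247, 250, 253, 256, 259, 262, 265, 268, 271, 274, 277, 280, 283, 286, 289, 292, 295, 298, 301, 304, 307, 310, 313]
186  94  90  90  86  87  80  78  80  80  82  80  81  80  80  79  79  78  86  89  91  89  87  89  59
189  91  91  88  89  76  79  77  82  81  81  80  80  81  79  80  78  77  77  88  89  91  90  89  90
192  93  91  88 
[... 1683 characters left out ...]

243  90  92  78  74  78  77  77  72  89  90  91  90  90  87  85  89  88  71  78  79  75  75  89  89
246  90  92  87  77  77  81  78  77  77  84  80  73  74  74  84  82  75  76  80  80  76  76  91  89
249  90  92  88  82  77  75  81  78  77  76  76  74  73  75  75  77  77  81  80  77  73  88  91  90
252  56  93  86  88  84  75  75  78  85  81  77  75  75  74  74  80  80  74  74  75  90  90  40  35
255  72  91  90  19   5  86  76  74  77  77  74  75  78  78  76  78  76  75  79   8   3  88  40  32
258  87  92  88  13   9  13  70  69  75  76  77  75  77  77  78  73  73  71  17   6   1  79  91  89
261  89  91  70  11   8   9  71  72  71  74  76  77  78  77  74  71  72  72  18   9   9  43  91  88
```

The head now sits inside the ring and occludes its wire from above: head centre about (226,276), ring centre (226,279). I'll ease back until the ring bears on the waist, then check the force.

Request:
move_arm --steps '[[1, [-0.008, 0, 0], 0], [1, [-0.008, 0, 0], 0], [1, [-0.006, 0, 0], 0], [1, [0, 0, 0], 0], [1, [0, 0, 0], 0]]'

```text
time_s: 21.05
eef_pos: [483.0, 64.0, 44.2]
tool_rot: [-1.965, -2.45, -0.003]
contact_force: [-3.4, 3.4, 4.8]
finger_gap: 17.8
grasp_force: 30.0
```

```bash
python3 ck.py w17; python3 - <<'E'
import cv2
g=cv2.imread("pics/w17.png",0)
for y in range(196,262,4): print(y," ".join(f"{v:3d}" for v in g[y,244:316:3]))
E
```

```text
[483.   64.   44.2] 21.05 [-3.4  3.4  4.8] 17.8
ring top row 194
(194, np.int64(280), np.int64(281)) (200, np.int64(261), np.int64(298)) (206, np.int64(253), np.int64(305)) (212, np.int64(250), np.int64(309)) (218, np.int64(247), np.int64(312)) (224, np.int64(246), np.int64(313)) (230, np.int64(246), np.int64(313)) (236, np.int64(246), np.int64(312)) (242, np.int64(249), np.int64(310)) (248, np.int64(253), np.int64(306)) (254, np.int64(260), np.int64(299)) (260, np.int64(261), np.int64(296)) (266, np.int64(260), np.int64(297)) (272, np.int64(260), np.int64(298)) (278, np.int64(260), np.int64(297)) 
post px 95 [226.8 276.4]
post px 85 [220.1 276.5]
eye level pred h 33 [217.6 278. ]
eye level pred h 36 [219.4 278. ]
eye level pred h 39 [221.3 278. ]
196  91  89  83  78  74  75  70  71  75  73  74  75  76  74  74  70  73  79  79  73  89  86  89  90
200  90  91  83  75  78  75  72  77  77  76  79  79  78  80  76  77  77  74  73  76  90  85  89  89
204  90  89  82  74  70  74  77  79  79  77  77  76  79  77  78  78  81  78  76  74  86  86  91  89
208  90  90  89  73  77  79  78  77  74  7
[... 657 characters left out ...]

236  90  74  76  78  78  74  86  88  84  72  69  69  70  77  85  87  89  86  83  75  78  77  77  81
240  90  90  75  74  76  77  72  88  89  89  89  90  89  86  84  85  88  84  74  76  76  74  74  89
244  90  90  81  77  78  77  74  76  81  88  89  90  89  89  85  88  74  76  78  79  78  74  90  89
248  84  93  89  74  76  78  78  79  75  76  75  74  73  74  73  74  79  79  79  77  77  87  66  31
252  72  90  87  88  86  74  75  79  84  78  77  76  76  76  74  85  81  74  75  75  88  89  43  33
256  91  91  86   8  12  85  81  75  74  77  75  76  76  75  74  74  74  73  88   9   5  85  90  90
260  88  92  73  13   3  15  70  72  71  72  77  76  75  73  75  71  72  70  13   4   6  62  91  88
```

The ring now bears on the post: the arm stopped after 1.8 mm and the spring pull has passed to the post. Relieve slightly and release.

Request:
move_arm --steps '[[1, [0.01, 0, 0], 0], [1, [0, 0, 0], 0], [0.7, [0, 0, 0], 0], [0.5, [0, 0, 0], 0], [0.5, [0, 0, 0], 0]]'

```text
time_s: 21.65
eef_pos: [482.3, 65.6, 43.3]
tool_rot: [1.965, 2.451, 0.001]
contact_force: [0.2, -0.4, -0.2]
finger_gap: 36.5
grasp_force: 0.0
```

Request:
move_arm --steps '[[0.5, [0, 0, 0], 0], [0.5, [0, 0, 0], 0], [0.5, [0, 0, 0], 0], [0.5, [0, 0, 0], 0], [0.5, [0, 0, -0.02], 0]]'

```text
time_s: 22.15
eef_pos: [481.6, 65.4, 47.9]
tool_rot: [-1.965, -2.45, 0.002]
contact_force: [-0.4, 0.1, 0.5]
finger_gap: 48.2
grasp_force: 0.0
```

```bash
python3 ck.py w18
```

```text
[481.6  65.4  47.9] 22.15 [-0.4  0.1  0.5] 48.2
ring top row 196
(196, np.int64(281), np.int64(283)) (202, np.int64(263), np.int64(300)) (208, np.int64(255), np.int64(307)) (214, np.int64(252), np.int64(310)) (220, np.int64(250), np.int64(313)) (226, np.int64(249), np.int64(314)) (232, np.int64(249), np.int64(314)) (238, np.int64(250), np.int64(312)) (244, np.int64(253), np.int64(309)) (250, np.int64(258), np.int64(304)) (256, np.int64(264), np.int64(298)) (262, np.int64(263), np.int64(298)) (268, np.int64(263), np.int64(299)) (274, np.int64(263), np.int64(299)) (280, np.int64(263), np.int64(299)) 
post px 95 [228.2 278.7]
post px 85 [221.5 278.7]
eye level pred h 33 [217.6 278. ]
eye level pred h 36 [219.4 278. ]
eye level pred h 39 [221.3 278. ]
```

Request:
move_arm --steps '[[0.5, [0, 0, -0.06], 0], [0.5, [0, 0, -0.08], 0], [0.5, [0, 0, -0.14], 0], [0.5, [0, 0, -0.18], 0], [0.5, [0, 0, -0.18], 0]]'

```text
time_s: 22.75
eef_pos: [481.8, 65.4, 210.9]
tool_rot: [1.965, 2.451, 0.0]
contact_force: [0.4, -0.2, -0.4]
finger_gap: 47.6
grasp_force: 0.0
```

Request:
move_arm --steps '[[0.5, [-0.15, -0.15, -0.05], 0], [0.5, [-0.15, -0.15, 0], 0], [0.5, [-0.15, -0.1, 0], 0], [0.5, [-0.1, 0, 0], 0], [0.5, [0, 0, 0], 0]]'

```text
time_s: 23.25
eef_pos: [418.5, -86.6, 221.4]
tool_rot: [1.969, 2.445, 0.0]
contact_force: [-0.1, 0.2, -0.0]
finger_gap: 47.2
grasp_force: 0.0
```

```bash
python3 - <<'E'
from h import *
for i in range(4): imaging.capture("side")
S=cam("scene"); a=imaging.capture("scene"); save("s20",a)
s=robot.observe(); c=cam("wrist"); w=imaging.capture("wrist"); save("w20",w); print(s["eef_pos"],s["time_s"])
for n,X in (("post",(475,97,95)),("ear0",(518.6,-84.4,78)),("bottle",(675.7,-88.6,168))): print(n,"scene",proj(S,X).round(1),"wrist",proj(c,X).round(1))
for q in ("spring_eye","ear_hole","jaw","bottle","hook_tip","post_waist","swing_arm"):
    print(q,[(np.round(r["centre"],1).tolist(),round(r["confidence"],2)) for r in imaging.spot_in("wrist",q)][:3])
f=lambda x:np.clip(255*(x/255.)**.6,0,255).astype(np.uint8)
A=cv2.resize(f(a[140:240,220:345]),(500,400),interpolation=cv2.INTER_CUBIC)
B=f(w[:280])
save("final",np.vstack([cv2.resize(B,(560,280)),np.hstack([cv2.resize(A,(400,320)),np.zeros((320,160,3),np.uint8)])]))
E
```

```text
[418.638079   -83.39982296 220.16302999] 23.5
post scene [193.  321.8] wrist [ -1.1 400.6]
ear0 scene [174.4 274.2] wrist [224.2 380.2]
bottle scene [184.8 239.8] wrist [307.6 610.8]
spring_eye [([96.2, 387.5], 0.6)]
ear_hole [([228.4, 464.6], 0.57)]
jaw [([228.9, 541.2], 0.86)]
bottle [([263.5, 530.1], 0.97)]
hook_tip [([197.7, 378.0], 0.83)]
post_waist [([145.0, 433.3], 0.84)]
swing_arm [([225.7, 468.2], 0.72)]
```

View pics/final.png

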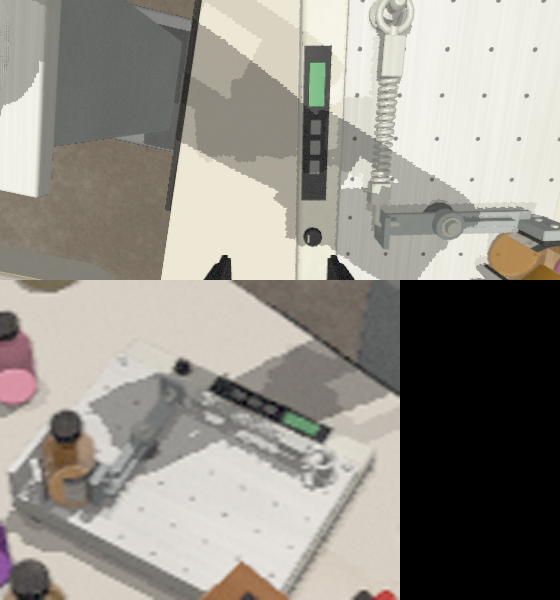

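The final view shows the stretched spring (open coils) running from the ear at (225,380) to the post at (12,395), with the ring round the post under its head. The arm is closed, the jaw presses on the upright bottle at (228,540), and the gripper is clear.

```bash
python3 -c "
from workcell import robot
print(robot.close_job())"
```

```text
the job is handed in; nothing more can be done
None
```

The job is handed in, about 23.5 s in by the robot's clock: the hook is through the ear hole, the spring is stretched with its eye round the post's waist, and the jaw is pressing on the upright bottle. I judged this from the final pictures, and the hand-in gave no verdict.

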